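# Touch the test bar with the surface probe

### The job

First swing the red lever of the clamp all the way forward so that its foot sits fully down on the steel test bar, then lift the blue surface probe out of its white holder. Stand the probe upright with its tip on the yellow dot of the clamped bar and press gently, so that the spring tip is pushed in by roughly half of its 12 mm stroke. The program finishes like that, still gripping the probe and holding it pressed on the dot; leave the sealing die, the timer and the dosing bottle where they are.

Things in the scene. Friction and masses are not known exactly. Their poses are not given: they have to be found in the camera images.
- clamp_hinge (a point): middle of the hinge pin of the toggle clamp, 41 mm above the worktop. The clamp stands fixed on a fixture, an aluminium plate 90 x 220 x 8 mm fixed to the worktop. Axes: z up; x along the hinge pin; -y is the front, pointing from the clamp along the plate to the yellow dot
- clamp_lever (a joint): clamp lever with red handle and front arm, one piece turning about the hinge pin: 0 = limit, about 0.035 = fully shut with the foot on the bar, up to 1.66 = open; starts at 1.15 to 1.6. Open, the arm stands up and the handle slants up and back; shutting swings the handle forward and down. Light friction (0.05 N m), stays where left, no snap
- lever_grip (a point): point in the middle of the red handle near its free end, 60 mm from the hinge pin (handle about 16 mm thick, ends 12 mm farther out). Seen from the hinge it lies 135 deg minus the joint value above the backward direction (+y of clamp_hinge), that is up and forward at 45 deg when shut. It can be pushed from behind and above with shut fingers
- dot (a point): centre of the yellow dot (12 mm across, black ring 17 mm) on top of the steel test bar, 20 mm above the worktop. Axes as clamp_hinge. It lies about 137 mm in front of the hinge pin, above a grey support
- probe_grip (a point): middle of the blue handle of the surface probe: a round handle 22 mm thick and 86 mm long, z along it, up away from the tip; black cap 10 mm above it. Below the handle a black flange 34 mm wide, 6 mm thick, then a steel nose 19 mm thick, 24 mm long, and the spring tip. Starts upright in the holder, this point 113 mm above the worktop, flange lying on the holder
- probe_tip (a point): centre of the flat underside of the brass tip, 10 mm wide, on a 6 mm stem; on the axis of the probe, 98 mm below probe_grip when not pressed in
- tip (a joint): how far the spring tip is pushed into the probe, 0 (free) to 0.012 m (bottomed); spring 500 N/m after 1 N preload, so half-way takes 4 N
- probe: the whole surface probe, about 0.13 kg; origin on its axis under the flange, 48 mm below probe_grip, z along the handle
- test_bar: loose steel bar 36 x 130 x 4 mm, lying in the fixture between side lips, one end under the clamp's foot; origin under its centre, dot 25 mm to its -y
- holder: white block 60 x 60 mm, 65 mm high, on an 80 mm dark foot fixed to the worktop, with an upright square hole of 23 mm, 59 mm deep, in which the probe stands; origin on the worktop under its centre. Lift the probe at least 60 mm to clear it
- die: bystander: grey aluminium sealing die with eight black rings, 98 x 62 x 22 mm; origin under its centre
- timer: bystander: white timer 58 x 58 x 20 mm; origin under its centre
- dosing_bottle: bystander: white bottle with blue cap, 47 mm wide, 84 mm high; origin under its centre
Mind the look-alikes: they are no part of the job. Of the things that look like the probe, the middle-sized one is meant.

How it is judged:
By the outcome, as a careful person would: the job done as asked, in the order asked, and still so for the second after the job is handed in, while the arm keeps its last pose, push and grip.
It also fails if it takes over 54 s, if anything falls off the work surface, if the arm or the gripper's body presses on something with over 40 N, if the wrist force passes 120 N, or if a joint passes its speed limit or range.

### The arm

A 6-joint arm with a two-finger parallel gripper is mounted at the origin on a cart in front of the work surface, level with it; the furniture and walls round the work are solid. World frame = base frame: x ahead of the robot, y to its left, z up, the work surface at z = 0. Lengths are in mm, angles in rad, forces in N, time in s.
With the tool pointing down it reaches from about 300 to 775 mm from the base axis. Payload 14.6 kg.
Tool frame: the origin (TCP) lies midway between the tips of the shut fingers; the grasp point (between the pads) lies 19 mm behind it (manip.grip_point_offset is the distance from the TCP to the grasp point, in mm); x points along the fingers, z is the direction in which the jaws open and shut, and the axes are right-handed (so a half turn about x gives the same grasp; the last joint's range is limited). The gripper opens to 94 mm and grips with 3 to 60 N. Pads are 16 mm wide; open, the fingers measure 119 mm over their backs; the gripper's body (75 mm by 177 mm) begins 78 mm behind the grasp point.
Start: joints at [1.197, 0.3, 1.521, -0, 1.321, -0.067], TCP at [166.103, 524.308, 205.446] pointing down, gripper open.
Joint ranges: [-3.03, 3.03], [-0.79, 2.21], [0.23, 2.52], [-1.04, 4.18], [0, 3.07], [-2.55, 2.55]. Speed limits (rad/s): [2.22, 2.22, 2.57, 3.14, 3.14, 3.14].

### API

Orientations are given as [roll, pitch, yaw] about the fixed x, y, z axes, in that order (R = Rz(yaw) Ry(pitch) Rx(roll)).
In Python, from cell import manip, camera, calibration, order gives the robot as it stands.
- The arm moves only by the tool jog_arm, never from a script. Its arguments are lists of equal length, an entry for each row: "turn": the turn, a rotation vector about the tool's x, y, z in degrees, a list of three; "dp": the shift along the tool's x, y, z in cm, a list of three; "gripper": the closure, from 0 (fully open) to 1 (shut). In form: {"turn": [[ax, ay, az], ...], "dp": [[tx, ty, tz], ...], "gripper": [gripper, ...]}. A call has 1 to 8 rows; each row shifts and turns the pose as measured when the row begins, along the tool's axes as they then stand; what a row does not reach is not made up. A row lasts 1/8 s, in which the tool goes at most 62.5 mm and 10.7 degrees, less where a joint would pass 70% of its speed; a pose out of reach is approached as far as the arm can. A call is refused whole if a number of a shift passes 6.25 or a number of a turn 10.7, either way. A call with a gripper value outside its range is refused whole. The fingers move at their own pace and stop on an object; "grip_force" is the grip in N (left out, the last holds). Time passes only in rows, so rows that do not move let the fingers close. It gives the time, the measured TCP pose, the force and the opening at its end, in the units of the state.
- manip.read_state(): the state, without advancing time (a new reading comes with each control period).
- camera(name): name is "scene" or "top" or "wrist"; returns (picture, depth): 420x560x3 uint8, red, green, blue; 420x560 float32, mm along the optical axis (not along the pixel's ray), 0 where there is no reading.
- calibration(name): a dict with "K" (3x3 intrinsics, pixels), "distortion" ([k1, k2, p1, p2, k3] as OpenCV has them; the pictures are not rectified), "world_from_camera" (4x4, takes a point from camera to world coordinates). Camera axes: x right, y down, z forward; pixel columns grow to the right and rows downward; lengths in mm; the calibration is good to about 2 mm. A picture is of the moment at which its call begins: read the wrist's pose just before it. calibration takes no time and is no camera call; for the wrist camera it gives the pose at the moment of the call.
- order.sign_off(): hands the job in, once; it reports no verdict.
The state is a dict: "clock": time; "joints": joint angles; "qd": joint speeds; "effort": joint torques, N m; "eef_pos": TCP position; "eef_rot": TCP orientation; "wrist_force": force on the tool from outside, world axes, zero at the start; "moment": the same for the moment, N m; "finger_gap": finger opening in mm.
Only numpy, scipy, OpenCV 4.12 (cv2) and the standard library are available. Lean on these libraries where they do the work, as an engineer would, in place of code of your own. Each camera call takes 0.05 s, during which the arm holds its last target.

## Working session

There is one attempt and no reset: what is moved stays moved. The work goes in short steps, Python scripts to look and compute and a tool call to move; the robot and the scene stay as the last step left them, time stands still between calls to the robot, and variables do not carry over. Pictures are saved under pics/ and viewed, and the job is handed in when it is done.

Besides the shell and the picture viewer there is one more tool, called after "Call:" by a JSON object that holds its "fn" and its "kwargs". jog_arm: Moves the arm, as the interface text tells. Its arguments: {"type":"object","properties":{"turn":{"type":"array","items":{"type":"array","items":{"type":"number"}}},"dp":{"type":"array","items":{"type":"array","items":{"type":"number"}}},"gripper":{"type":"array","items":{"type":"number"}},"grip_force":{"type":"number"}},"required":["turn","dp","gripper"]}

```bash
mkdir -p pics; ls; cat > h.py <<'E'
import numpy as np,cv2
from cell import manip,camera,calibration,order
def grab(n,tag):
    c=calibration(n);p,d=camera(n);cv2.imwrite(f'pics/{tag}.png',p[:,:,::-1]);np.savez(f'pics/{tag}.npz',p=p,d=d,K=c['K'],D=c['distortion'],T=c['world_from_camera']);return p,d,c
def load(tag):
    z=np.load(f'pics/{tag}.npz');return z['p'],z['d'],z
def ray(z,u,v):
    q=cv2.undistortPoints(np.array([[[u,v]]],float),np.array(z['K'],float),np.array(z['D'],float))[0,0]
    T=np.array(z['T']);return T[:3,3],T[:3,:3]@np.array([q[0],q[1],1])
def onz(z,u,v,h):
    o,r=ray(z,u,v);return o+r*(h-o[2])/r[2]
def dep(z,u,v):
    o,r=ray(z,u,v);return o+r*float(z['d'][int(round(v)),int(round(u))])
def two(z1,a,z2,b):
    o1,r1=ray(z1,*a);o2,r2=ray(z2,*b);A=np.stack([r1,-r2],1);s=np.linalg.lstsq(A,o2-o1,rcond=None)[0]
    p,q=o1+s[0]*r1,o2+s[1]*r2;return (p+q)/2,np.linalg.norm(p-q)
E
python3 -c "
from h import *
np.set_printoptions(precision=3,suppress=True)
for n in ['scene','top','wrist']: grab(n,n+'0'); c=calibration(n);print(n,c['world_from_camera'])
print(manip.read_state(), manip.grip_point_offset)"
```

```text
pics
scene [[   0.693   -0.451    0.563    9.052]
 [  -0.721   -0.416    0.555 -556.576]
 [  -0.016   -0.79    -0.613  671.983]
 [   0.       0.       0.       1.   ]]
top [[   0.071   -0.973    0.219  304.582]
 [  -0.997   -0.07     0.015  -30.213]
 [   0.001   -0.219   -0.976 1324.094]
 [   0.       0.       0.       1.   ]]
wrist [[  0.302   0.927   0.224 102.102]
 [  0.953  -0.293  -0.072 543.751]
 [ -0.001   0.235  -0.972 384.411]
 [  0.      0.      0.      1.   ]]
{'clock': 0.15, 'joints': array([ 1.197,  0.3  ,  1.521,  0.   ,  1.321, -0.067]), 'qd': array([ 0.001, -0.003, -0.001,  0.002,  0.001,  0.001]), 'effort': array([ -0.001, -53.196, -35.282,   0.071,   0.024,  -0.   ]), 'eef_pos': array([166.03 , 524.128, 205.025]), 'eef_rot': array([ 3.071,  1.57 , -1.949]), 'wrist_force': array([-0.006,  0.066,  1.072]), 'moment': array([0.028, 0.01 , 0.001]), 'finger_gap': 94.15341796500515} 18.8
```

View pics/scene0.png

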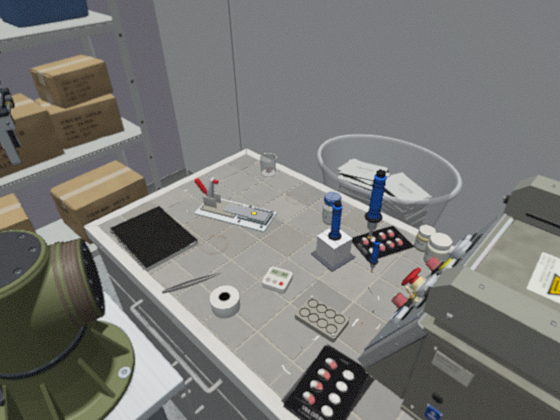

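View pics/top0.png

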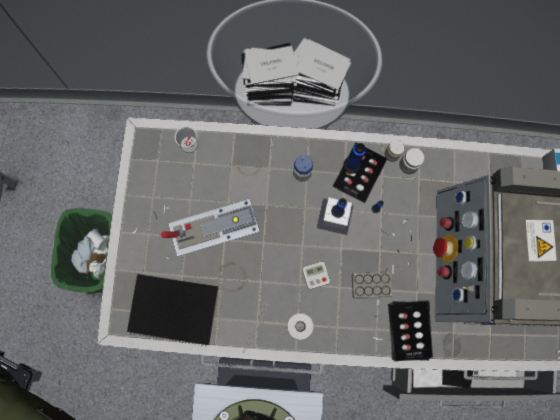

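View pics/wrist0.png

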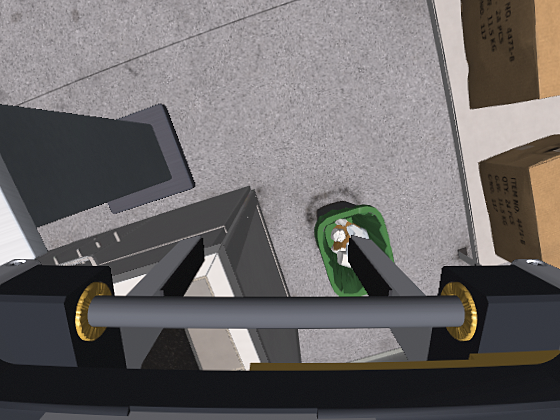

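Candidates for the probe:
- Large one: scene (376,195), top (357,157).
- Middle-sized one in the white holder: scene (336,220), top (340,208).
- Small one: scene (375,248), top (378,206).

By the description it's the one in the holder. There are also red things: the clamp handle at scene (201,186), and the machine's red knobs, which are no part of this. Next I check crops.

```bash
python3 -c "
from h import *
a,_,_=load('scene0');b,_,_=load('top0')
A=cv2.resize(a[155:275,185:405],None,fx=3.6,fy=3.6,interpolation=2)
B=cv2.resize(b[140:260,150:400],None,fx=3.2,fy=3.2,interpolation=2)
cv2.imwrite('pics/ca.png',A[:,:,::-1]);cv2.imwrite('pics/cb.png',B[:,:,::-1])"
```

```text
(no output)
```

View pics/ca.png

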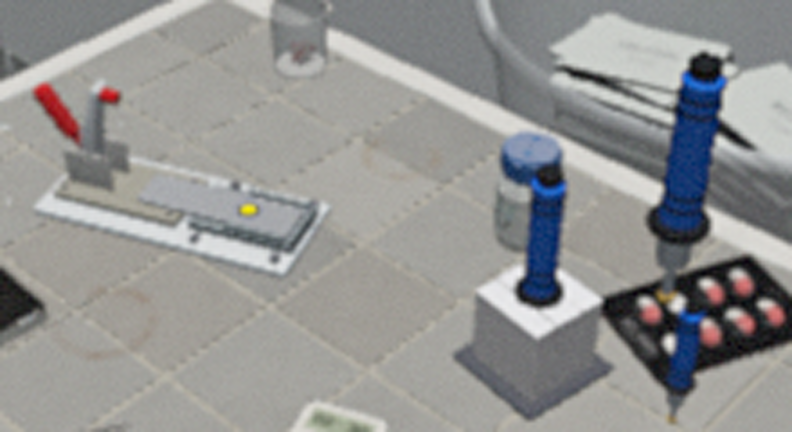

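View pics/cb.png

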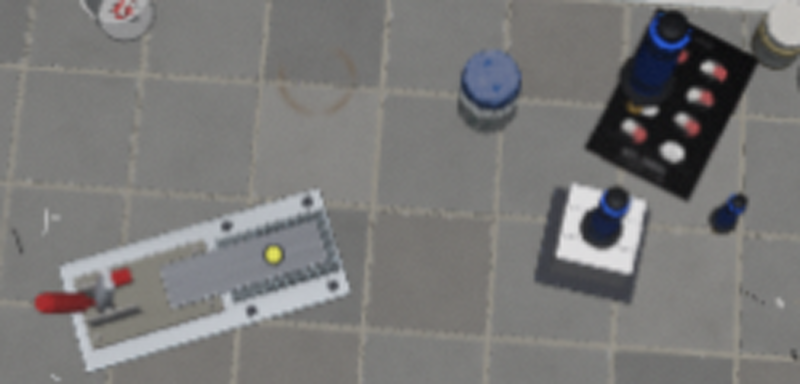

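The crops confirm it: the middle-sized probe stands in the holder, the clamp's red handle slants up and back, and the yellow dot is at scene crop (248,210). Now I measure.

```bash
python3 -c "
from h import *
np.set_printoptions(precision=1,suppress=True)
a,_,s=load('scene0');b,_,t=load('top0')
def cen(img,lo,hi,box):
    x0,y0,x1,y1=box;h=cv2.cvtColor(img[y0:y1,x0:x1],cv2.COLOR_RGB2HSV);m=cv2.inRange(h,lo,hi)
    n,l,st,c=cv2.connectedComponentsWithStats(m)
    return [(st[i,4],tuple(c[i]+[x0,y0]),tuple(st[i,:4]+[x0,y0,0,0])) for i in range(1,n) if st[i,4]>4],m
Y=((22,120,120),(38,255,255));
for n,im,z,box in [('s',a,s,(185,155,300,240)),('t',b,t,(150,190,280,260))]:
    for k in cen(im,*Y,box)[0]: print(n,'dot',k,onz(z,*k[1],20))
    for k in cen(im,(0,140,90),(8,255,255),box)[0]: print(n,'red',k,dep(z,*k[1]))
# plate in top: bright
h=cv2.cvtColor(b[190:265,160:270],cv2.COLOR_RGB2HSV);m=cv2.inRange(h,(0,0,165),(179,50,255))
n,l,st,c=cv2.connectedComponentsWithStats(m);i=1+st[1:,4].argmax();ys,xs=np.where(l==i)
r=cv2.minAreaRect(np.stack([xs+160,ys+190],1).astype(np.float32));P=np.array([onz(t,*q,8) for q in cv2.boxPoints(r)]);print(P,np.linalg.norm(np.diff(P,axis=0),axis=1))
c=P.mean(0);e=P[1]-P[0],P[2]-P[1];print('centre',c,[np.degrees(np.arctan2(q[1],q[0])) for q in e])
# holder top white
h=cv2.cvtColor(b[180:245,300:370],cv2.COLOR_RGB2HSV);m=cv2.inRange(h,(0,0,185),(179,40,255))
n,l,st,c=cv2.connectedComponentsWithStats(m);i=1+st[1:,4].argmax();ys,xs=np.where(l==i)
r=cv2.minAreaRect(np.stack([xs+300,ys+180],1).astype(np.float32));P=np.array([onz(t,*q,65) for q in cv2.boxPoints(r)]);print('holder',P,P.mean(0),np.linalg.norm(np.diff(P,axis=0),axis=1))
# blue handle
for n,im,z,box in [('s',a,s,(325,195,345,245)),('t',b,t,(325,195,355,225))]:
    for k in cen(im,(105,120,50),(130,255,255),box)[0]: print(n,'blue',k,onz(z,*k[1],113))
# cap top pixels: scene crop(549,174)/3.6 ; top crop (617,196)/3.2
print('cap',onz(t,150+617/3.2,140+196/3.2,166),onz(s,185+549/3.6,155+172/3.6,166))
print(two(s,(185+549/3.6,155+172/3.6),t,(150+617/3.2,140+196/3.2)))
"
```

```text
s dot (np.int32(10), (np.float64(253.5), np.float64(212.8)), (np.int64(252), np.int64(212), np.int64(4), np.int64(3))) [565.7  90.   20. ]
s red (np.int32(9), (np.float64(198.77777777777777), np.float64(181.55555555555554)), (np.int64(197), np.int64(179), np.int64(5), np.int64(6))) [502.9 242.3  86.9]
s red (np.int32(12), (np.float64(203.83333333333334), np.float64(189.25)), (np.int64(202), np.int64(187), np.int64(5), np.int64(6))) [505.9 227.7  66. ]
t dot (np.int32(21), (np.float64(235.0), np.float64(219.0)), (np.int64(233), np.int64(217), np.int64(5), np.int64(5))) [566.5  90.3  20. ]
t red (np.int32(12), (np.float64(188.16666666666666), np.float64(226.16666666666666)), (np.int64(186), np.int64(224), np.int64(5), np.int64(5))) [524.7 193.1 101.3]
t red (np.int32(6), (np.float64(161.66666666666666), np.float64(234.5)), (np.int64(161), np.int64(233), np.int64(2), np.int64(4))) [500.7 256.2  95.4]
t red (np.int32(31), (np.float64(168.80645161290323), np.float64(233.83870967741936)), (np.int64(164), np.int64(232), np.int64(10), np.int64(5))) [504.7 240.5  88.6]
t red (np.int32(8), (np
[... 214 characters left out ...]
218.9]
centre [511.8 134.5   8. ] [np.float64(-76.08305171887392), np.float64(-166.12401290695948)]
holder [[ 572.3 -130.1   65. ]
 [ 628.4 -140.    65. ]
 [ 618.7 -198.2   65. ]
 [ 562.7 -187.7   65. ]] [ 595.5 -164.    65. ] [57.  58.9 57. ]
s blue (np.int32(303), (np.float64(334.7161716171617), np.float64(218.41584158415841)), (np.int64(325), np.int64(198), np.int64(17), np.int64(40))) [ 600.4 -157.7  113. ]
t blue (np.int32(70), (np.float64(339.2857142857143), np.float64(207.52857142857144)), (np.int64(335), np.int64(200), np.int64(11), np.int64(14))) [ 593.2 -162.7  113. ]
cap [ 595.8 -164.4  166. ] [ 593.3 -166.   166. ]
(array([ 596.1, -164.4,  163.8]), np.float64(0.5623402495214087))
```

```bash
python3 -c "
from h import *
from scipy.spatial.transform import Rotation as Ro
np.set_printoptions(precision=3,suppress=True)
_,_,s=load('scene0');_,_,t=load('top0')
# big probe cap: crop a (706,68), crop b (670,27); base flange a (680,220) b (645,80)
f=lambda u,v:(185+u/3.6,155+v/3.6)
g=lambda u,v:(150+u/3.2,140+v/3.2)
print('big cap',two(s,f(706,66),t,g(670,25)),'tip',onz(s,*f(668,298),0),onz(t,*g(638,104),0))
print('small',two(s,f(692,315),t,g(738,203)))
print('bottle',two(s,f(530,150),t,g(491,75)))
print('arm red',two(s,f(108,96),t,g(121,276)),'handle end',two(s,f(42,92),t,g(42,301)),'handle low', two(s,f(73,135),t,g(88,299)))
S=manip.read_state();print(Ro.from_euler('xyz',S['eef_rot']).as_matrix())
"
```

```text
big cap (array([ 716.455, -194.328,  198.032]), np.float64(1.8381703725576033)) tip [ 718.112 -196.088    0.   ] [ 716.959 -197.812    0.   ]
small (array([ 615.553, -265.743,   93.549]), np.float64(0.7813047231582042))
bottle (array([706.941, -72.034,  79.074]), np.float64(0.9922467702323873))
arm red (array([524.914, 194.931,  96.825]), np.float64(0.703640429975951)) handle end (array([504.21 , 255.246,  83.926]), np.float64(0.7011942039553646)) handle low (array([511.441, 227.788,  52.518]), np.float64(4.174979176845737))
[[-0.    -0.953  0.302]
 [-0.001  0.302  0.953]
 [-1.     0.    -0.001]]
```

```bash
python3 -c "
from h import *
np.set_printoptions(precision=1,suppress=True)
_,_,t=load('top0');_,_,s=load('scene0')
g=lambda u,v:(150+u/3.2,140+v/3.2)
f=lambda u,v:(185+u/3.6,155+v/3.6)
P=np.array([onz(t,*g(*q),8) for q in [(62,265),(90,370),(348,290),(320,190)]]);print(P,np.linalg.norm(np.diff(P,axis=0),axis=1),P.mean(0))
a=(P[0]+P[1])/2;b=(P[2]+P[3])/2;u=(b-a)[:2]/np.linalg.norm((b-a)[:2]);print(u,np.degrees(np.arctan2(u[1],u[0])))
n=np.array([-u[1],u[0]]);
for k in [P.mean(0),(566.1,90.2),(504.2,255.2),(511.4,227.8),(524.9,194.9)]: print(n@np.array(k[:2]),u@np.array(k[:2]))
P=np.array([onz(s,*f(*q),8) for q in [(36,205),(284,270),(328,207)]]);print(P)
"
```

```text
[[546.6 260.    8. ]
 [463.7 228.    8. ]
 [543.1  28.3   8. ]
 [623.3  57.3   8. ]] [ 88.9 214.9  85.2] [544.2 143.4   8. ]
[ 0.4 -0.9] -68.79465268684773
559.17587384191 63.170802157579224
560.3957803931221 120.67236352033453
562.3694372641529 -55.545441137865176
559.1710282960506 -27.39637045919515
559.8566329329701 8.159078438010956
[[465.  228.1   8. ]
 [542.9  25.9   8. ]
 [620.5  55.6   8. ]]
```

```bash
cat >> h.py <<'E'
from scipy.spatial.transform import Rotation as Ro
def plan(pos,h,rows):
    S=manip.read_state();R=Ro.from_euler('xyz',S['eef_rot']);p=S['eef_pos'].copy();h=np.radians(h)
    x=np.array([0,0,-1.]);z=np.array([np.cos(h),np.sin(h),0]);Rt=Ro.from_matrix(np.stack([x,np.cross(z,x),z],1))
    rv=(R.inv()*Rt).as_rotvec();dw=(np.array(pos,float)-p)/rows
    print('rot deg total',np.degrees(rv).round(2))
    for i in range(rows):
        d=R.inv().apply(dw)/10;print(np.degrees(rv/rows).round(1).tolist(),d.round(2).tolist(),round(np.linalg.norm(d),2));R=R*Ro.from_rotvec(rv/rows)
E
python3 -c "
from h import *
plan((488,292.6,200),21.1,8)"
```

```text
rot deg total [ 5.132e+01 -5.000e-02  2.000e-02]
[6.4, -0.0, 0.0] [0.06, -4.71, -1.54] 4.96
[6.4, -0.0, 0.0] [0.06, -4.85, -1.01] 4.96
[6.4, -0.0, 0.0] [0.06, -4.94, -0.46] 4.96
[6.4, -0.0, 0.0] [0.06, -4.96, 0.1] 4.96
[6.4, -0.0, 0.0] [0.06, -4.91, 0.65] 4.96
[6.4, -0.0, 0.0] [0.06, -4.81, 1.19] 4.96
[6.4, -0.0, 0.0] [0.06, -4.65, 1.72] 4.96
[6.4, -0.0, 0.0] [0.06, -4.43, 2.23] 4.96
```

Call:
{"fn": "jog_arm", "kwargs": {"turn": [[6.4, 0, 0], [6.4, 0, 0], [6.4, 0, 0], [6.4, 0, 0], [6.4, 0, 0], [6.4, 0, 0], [6.4, 0, 0], [6.4, 0, 0]], "dp": [[0.06, -4.7, -1.55], [0.06, -4.85, -1.0], [0.06, -4.95, -0.45], [0.06, -4.95, 0.1], [0.06, -4.9, 0.65], [0.06, -4.8, 1.2], [0.06, -4.65, 1.7], [0.06, -4.45, 2.25]], "gripper": [1, 1, 1, 1, 1, 1, 1, 1], "grip_force": 20}}

```text
clock: 1.15
eef_pos: [492.7, 283.3, 198.6]
eef_rot: [-2.653, 1.568, -2.306]
wrist_force: [-0.7, 0.4, 0.3]
finger_gap: 17.6
```

```bash
python3 -c "
from h import *
grab('wrist','w1')
plan((488,292.6,200),21.1,1)"
```

```text
rot deg total [-1.71 -0.15  0.16]
[-1.7, -0.2, 0.2] [-0.18, 1.47, -0.36] 1.53
```

View pics/w1.png

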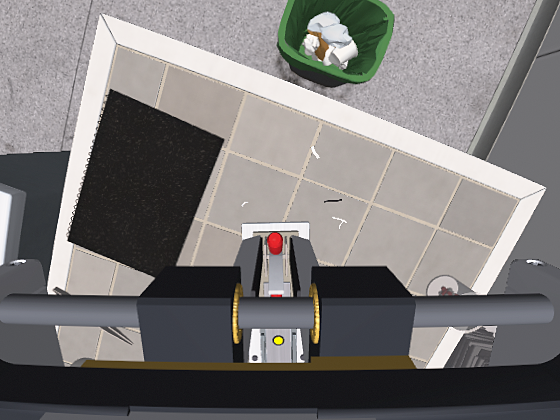

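The wrist view shows the handle end at (275,243) and the dot at (278,341). The handle, the plate and the jaw gap all line up.

```bash
python3 -c "
from h import *
np.set_printoptions(precision=1,suppress=True)
p,d,z=load('w1')
h=cv2.cvtColor(p,cv2.COLOR_RGB2HSV)
m=cv2.inRange(h,(22,150,150),(36,255,255))[325:350,265:295];ys,xs=np.where(m);print(xs.mean()+265,ys.mean()+325,onz(z,xs.mean()+265,ys.mean()+325,20))
print('handle end',dep(z,275,243),dep(z,275,238),onz(z,275,243,92))
q=[onz(z,u,v,8) for u,v in [(244,223),(309,223)]];print(q)
v=q[1]-q[0];print(np.degrees(np.arctan2(v[1],v[0])))
plan((486,294,200),21.1,1)"
```

```text
278.0576923076923 340.0576923076923 [566.5  89.3  20. ]
handle end [503.4 251.7  97.3] [502.  255.5  93.7] [504.1 249.8  92. ]
[array([466.1, 233.7,   8. ]), array([546.5, 262.9,   8. ])]
19.963481350512133
rot deg total [-1.7 -0.1  0.2]
[-1.7, -0.2, 0.2] [-0.18, 1.67, -0.5] 1.75
```

Call:
{"fn": "jog_arm", "kwargs": {"turn": [[-1.7, 0, 0], [0, 0, 0], [0, 0, 0], [0, 0, 0]], "dp": [[0, 2, -0.5], [4, 0, 0], [4, 0, 0], [3, 0, 0]], "gripper": [1, 1, 1, 1]}}

```text
clock: 1.7
eef_pos: [483.7, 299.7, 86.8]
eef_rot: [-1.153, 1.569, -0.78]
wrist_force: [0.8, 0.1, -0.5]
finger_gap: 0.5
```

```bash
python3 -c "
from h import *
plan((486.2,297.3,87),21.1,1);S=manip.read_state();print(S['eef_pos'],S['finger_gap'],S['wrist_force'])"
```

```text
rot deg total [0.25 0.05 0.1 ]
[0.3, 0.0, 0.1] [-0.02, -0.32, 0.15] 0.35
[483.68279981 299.74787716  86.82769878] 0.4989004607944992 [ 0.76296004  0.1391047  -0.47645832]
```

Call:
{"fn": "jog_arm", "kwargs": {"turn": [[0, 0, 0], [0, 0, 0], [0, 0, 0], [0, 0, 0], [0, 0, 0], [0, 0, 0]], "dp": [[0, -1.2, 0.15], [0, -1.2, 0], [0, -1.2, 0], [0, -1.2, 0], [0, -1.2, 0], [0, -1.2, 0]], "gripper": [1, 1, 1, 1, 1, 1]}}

```text
clock: 2.45
eef_pos: [513.1, 233.0, 92.3]
eef_rot: [0.136, 1.563, 0.513]
wrist_force: [-1.5, 2.7, 3.4]
finger_gap: 0.8
```

```bash
python3 -c "
from h import *
S=manip.read_state();p=S['eef_pos'];u=np.array([.36,-.933]);print(p,(p[:2]-[516.8,218])@u,(p[:2]-[516.8,218])@[.933,.36],S['wrist_force'])
grab('scene','s2');a=load('s2')[0];cv2.imwrite('pics/s2c.png',cv2.resize(a[130:250,150:330],None,fx=4,fy=4)[:,:,::-1])"
```

```text
[513.06107572 232.95462641  92.33341662] -15.298679183583287 1.8952491499371118 [-1.54411227  2.69197197  3.4296498 ]
```

View pics/s2c.png

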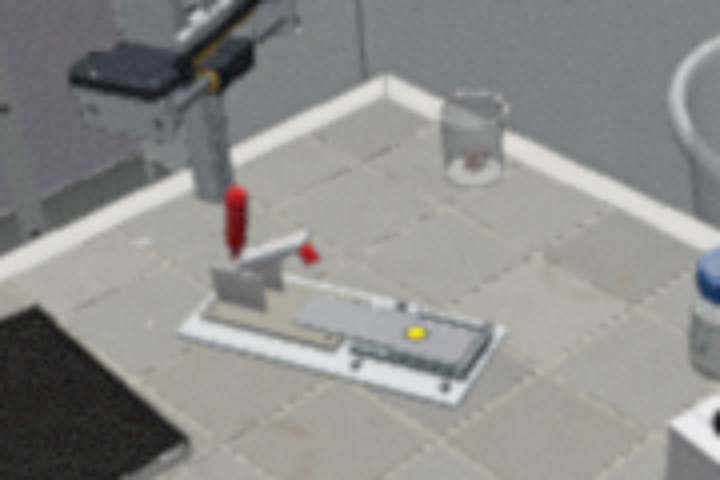

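The handle is now about vertical at crop (236,220), and the arm is tilting down. I keep pushing forward and down.

Call:
{"fn": "jog_arm", "kwargs": {"turn": [[0, 0, 0], [0, 0, 0], [0, 0, 0], [0, 0, 0]], "dp": [[0.3, -0.8, -0.1], [0.3, -0.8, 0], [0.3, -0.7, 0], [0.2, -0.4, 0]], "gripper": [1, 1, 1, 1]}}

```text
clock: 3.0
eef_pos: [523.6, 204.5, 81.0]
eef_rot: [0.069, 1.563, 0.445]
wrist_force: [-6.6, 12.5, 13.6]
finger_gap: 0.6
```

```bash
cat >>h.py <<'E'
def st():
    S=manip.read_state();p=S['eef_pos'];u=np.array([.36,-.933]);print(S['clock'],p.round(1),'fwd',((p[:2]-[516.8,218])@u).round(1),'lat',((p[:2]-[516.8,218])@[.933,.36]).round(1),'F',S['wrist_force'].round(1),'gap',round(S['finger_gap'],1))
E
python3 -c "
from h import *
st()"
```

```text
3.0 [523.6 204.5  81. ] fwd 15.0 lat 1.5 F [-6.6 12.5 13.6] gap 0.6
```

Call:
{"fn": "jog_arm", "kwargs": {"turn": [[0, 0, 0]], "dp": [[0.1, -0.2, 0]], "gripper": [1]}}

```text
clock: 3.12
eef_pos: [524.1, 204.0, 80.7]
eef_rot: [0.373, 1.561, 0.748]
wrist_force: [-12.5, 17.8, 20.8]
finger_gap: 0.6
```

```bash
python3 -c "
from h import *
st()
grab('scene','s3');a=load('s3')[0];cv2.imwrite('pics/s3c.png',cv2.resize(a[150:240,170:300],None,fx=6,fy=6,interpolation=2)[:,:,::-1]);st()"
```

```text
3.125 [524.1 204.   80.7] fwd 15.7 lat 1.8 F [-12.5  17.8  20.8] gap 0.6
3.175 [524.1 204.1  80.8] fwd 15.6 lat 1.8 F [-7.8 11.9 13.8] gap 0.2
```

View pics/s3c.png

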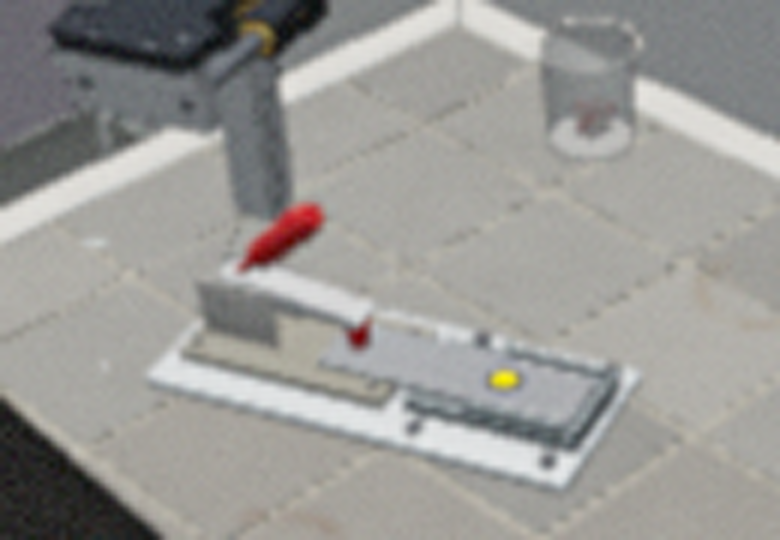

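The lever is shut with the foot on the bar at crop (358,335), and the push force climbed to about 30 N against the stop. I retract, then go over the probe.

Call:
{"fn": "jog_arm", "kwargs": {"turn": [[0, 0, 0], [0, 0, 0], [0, 0, 0], [0, 0, 0]], "dp": [[-0.5, 1.5, 0], [-4, 0.5, 0], [-5, 0, 0], [-4, 0, 0]], "gripper": [1, 1, 0.5, 0]}}

```text
clock: 3.68
eef_pos: [513.3, 222.7, 215.2]
eef_rot: [1.72, 1.568, 2.097]
wrist_force: [0.1, -0.7, 0.3]
finger_gap: 17.1
```

```bash
python3 -c "
from h import *
st();plan((595.8,-164.2,225),75,8)"
```

```text
3.675 [513.3 222.7 215.2] fwd -5.7 lat -1.6 F [ 0.1 -0.7  0.3] gap 17.1
rot deg total [-53.4    0.06  -0.18]
[-6.7, 0.0, -0.0] [-0.14, -4.88, -0.82] 4.95
[-6.7, 0.0, -0.0] [-0.14, -4.75, -1.38] 4.95
[-6.7, 0.0, -0.0] [-0.13, -4.55, -1.93] 4.95
[-6.7, 0.0, -0.0] [-0.13, -4.3, -2.44] 4.95
[-6.7, 0.0, -0.0] [-0.13, -3.99, -2.92] 4.95
[-6.7, 0.0, -0.0] [-0.13, -3.62, -3.37] 4.95
[-6.7, 0.0, -0.0] [-0.13, -3.2, -3.77] 4.95
[-6.7, 0.0, -0.0] [-0.12, -2.74, -4.11] 4.95
```

Call:
{"fn": "jog_arm", "kwargs": {"turn": [[-6.7, 0, 0], [-6.7, 0, 0], [-6.7, 0, 0], [-6.7, 0, 0], [-6.7, 0, 0], [-6.7, 0, 0], [-6.7, 0, 0], [-6.7, 0, 0]], "dp": [[-0.15, -4.9, -0.8], [-0.15, -4.75, -1.4], [-0.15, -4.55, -1.95], [-0.15, -4.3, -2.45], [-0.1, -4.0, -2.9], [-0.1, -3.6, -3.4], [-0.1, -3.2, -3.8], [-0.1, -2.75, -4.1]], "gripper": [0, 0, 0, 0, 0, 0, 0, 0]}}

```text
clock: 4.68
eef_pos: [603.2, -170.0, 225.6]
eef_rot: [0.8, 1.568, 2.149]
wrist_force: [0.1, 0.1, 0.2]
finger_gap: 93.1
```

```bash
python3 -c "
from h import *
st();plan((595.8,-164.2,225),75,1);grab('wrist','w4');grab('top','t4')"
```

```text
4.675 [ 603.2 -170.   225.6] fwd 393.1 lat -59.1 F [0.1 0.1 0.2] gap 93.1
rot deg total [ 2.32  0.09 -0.1 ]
[2.3, 0.1, -0.1] [0.06, 0.85, 0.41] 0.94
```

View pics/w4.png

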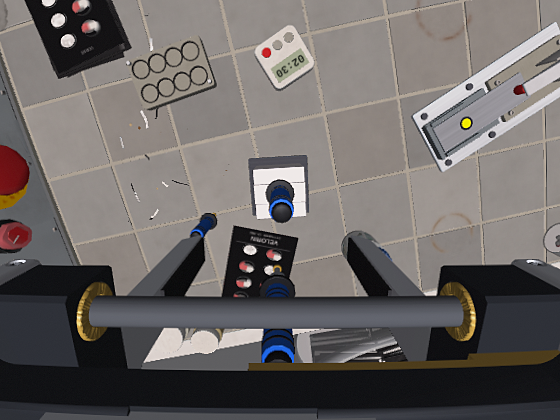

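View pics/t4.png

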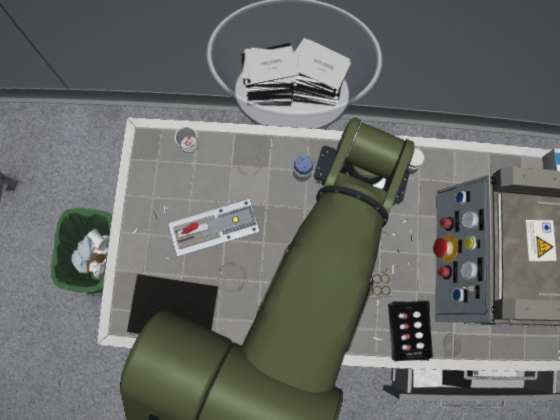

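The wrist view shows the holder at (279,190) with the probe cap at (282,211), the large look-alike at the lower edge around (278,320), and the small one at (207,222).

```bash
python3 -c "
from h import *
np.set_printoptions(precision=1,suppress=True)
p,d,z=load('w4')
cv2.imwrite('pics/w4c.png',cv2.resize(p[145:240,230:330],None,fx=6,fy=6)[:,:,::-1])
print(onz(z,282,211,166),dep(z,282,212))
h=cv2.cvtColor(p,cv2.COLOR_RGB2HSV);m=cv2.inRange(h,(22,150,150),(36,255,255))[100:150,440:490];ys,xs=np.where(m);print('dot',onz(z,xs.mean()+440,ys.mean()+100,20))
print('holder',np.mean([onz(z,u,v,65) for u,v in [(251,169),(306,168),(309,216),(252,220)]],axis=0))
"
```

```text
[ 594.  -163.3  166. ] [ 594.5 -163.5  167.4]
dot [565.9  90.1  20. ]
holder [ 596.6 -164.6   65. ]
```

View pics/w4c.png

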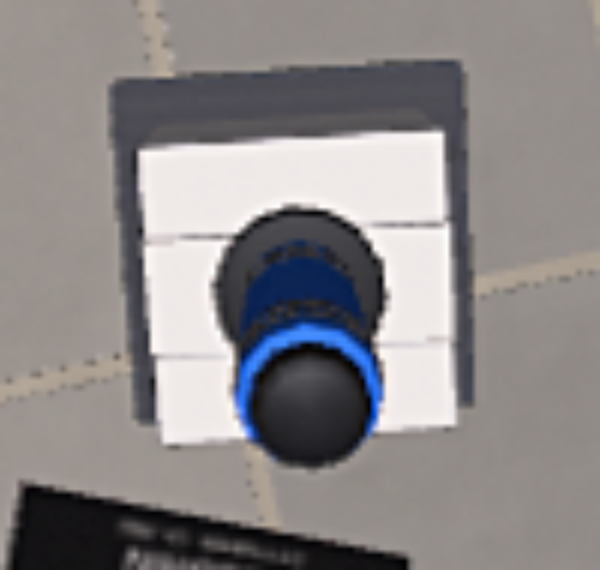

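Call:
{"fn": "jog_arm", "kwargs": {"turn": [[2.3, 0, 0], [0, 0, 0]], "dp": [[0, 0.9, 0.4], [0, 0, 0]], "gripper": [0, 0]}}

```text
clock: 5.03
eef_pos: [594.8, -166.2, 223.5]
eef_rot: [1.413, 1.566, 2.716]
wrist_force: [0.6, -0.6, -1.0]
finger_gap: 93.7
```

```bash
python3 -c "
from h import *
st();plan((595,-164,94),75,4)"
```

```text
5.025 [ 594.8 -166.2  223.5] fwd 386.6 lat -65.6 F [ 0.6 -0.6 -1. ] gap 93.7
rot deg total [-0.36  0.04 -0.27]
[-0.1, 0.0, -0.1] [3.24, -0.01, 0.05] 3.24
[-0.1, 0.0, -0.1] [3.24, -0.0, 0.05] 3.24
[-0.1, 0.0, -0.1] [3.24, 0.0, 0.05] 3.24
[-0.1, 0.0, -0.1] [3.24, 0.01, 0.05] 3.24
```

Call:
{"fn": "jog_arm", "kwargs": {"turn": [[0, 0, 0], [0, 0, 0], [0, 0, 0], [0, 0, 0], [0, 0, 0]], "dp": [[3.2, 0, 0.05], [3.2, 0, 0.05], [3.2, 0, 0.05], [2.8, 0, 0.05], [0, 0, 0]], "gripper": [0, 0, 0, 0, 0]}}

```text
clock: 5.65
eef_pos: [595.8, -161.0, 96.3]
eef_rot: [1.533, 1.566, 2.841]
wrist_force: [0.4, -0.5, 0.4]
finger_gap: 94.0
```

```bash
python3 -c "
from h import *
st();plan((595,-164,94),75,1);grab('wrist','w5');S=manip.read_state();print(Ro.from_euler('xyz',S['eef_rot']).as_matrix().round(4))"
```

```text
5.65 [ 595.8 -161.    96.3] fwd 382.1 lat -62.7 F [ 0.4 -0.5  0.4] gap 94.0
rot deg total [-0.02  0.01 -0.25]
[-0.0, 0.0, -0.3] [0.23, 0.0, -0.31] 0.39
[[-1.900e-03 -9.658e-01  2.592e-01]
 [ 5.000e-04  2.592e-01  9.658e-01]
 [-1.000e+00  1.900e-03  0.000e+00]]
```

View pics/w5.png

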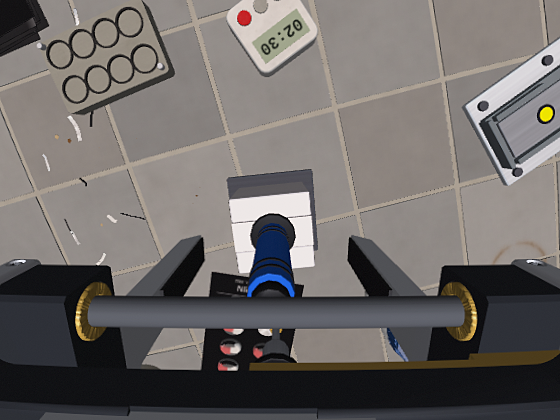

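The fingers straddle the probe, which shows at (272,250). I centre on it and close.

Call:
{"fn": "jog_arm", "kwargs": {"turn": [[0, 0, -0.25], [0, 0, 0], [0, 0, 0], [0, 0, 0], [0, 0, 0], [0, 0, 0], [0, 0, 0], [0, 0, 0]], "dp": [[0.2, 0, -0.3], [0, 0, 0], [0, 0, 0], [0, 0, 0], [0, 0, 0], [0, 0, 0], [0, 0, 0], [0, 0, 0]], "gripper": [0, 1, 1, 1, 1, 1, 1, 1], "grip_force": 30}}

```text
clock: 6.7
eef_pos: [597.3, -164.7, 99.9]
eef_rot: [-1.621, 1.563, -0.311]
wrist_force: [-0.0, 0.3, -0.4]
finger_gap: 27.4
```

```bash
python3 -c "
from h import *
st()"
```

```text
6.7 [ 597.3 -164.7   99.9] fwd 386.1 lat -62.6 F [-0.   0.3 -0.4] gap 27.4
```

Call:
{"fn": "jog_arm", "kwargs": {"turn": [[0, 0, 0], [0, 0, 0], [0, 0, 0], [0, 0, 0]], "dp": [[0.4, -0.1, 0], [0, 0, 0], [0, 0, 0], [0, 0, 0]], "gripper": [1, 1, 1, 1]}}

```text
clock: 7.2
eef_pos: [599.1, -165.2, 97.9]
eef_rot: [-1.624, 1.56, -0.314]
wrist_force: [-0.6, 0.4, 3.1]
finger_gap: 21.5
```

```bash
python3 -c "
from h import *
st();S=manip.read_state();print(Ro.from_euler('xyz',S['eef_rot']).as_matrix().round(4)[:,0])"
```

```text
7.2 [ 599.1 -165.2   97.9] fwd 387.1 lat -61.1 F [-0.6  0.4  3.1] gap 21.5
[ 0.0102 -0.0033 -0.9999]
```

Call:
{"fn": "jog_arm", "kwargs": {"turn": [[0, 0, 0], [0, 0, 0], [0, 0, 0], [0, 0, 0], [0, 0, 0]], "dp": [[-1, 0, 0], [-2, 0, 0], [-3, 0, 0], [-3, 0, 0], [-3, 0, 0]], "gripper": [1, 1, 1, 1, 1], "grip_force": 40}}

```text
clock: 7.82
eef_pos: [596.7, -164.4, 220.1]
eef_rot: [-1.608, 1.566, -0.299]
wrist_force: [-0.3, -0.3, -0.9]
finger_gap: 21.8
```

```bash
python3 -c "
from h import *
st();S=manip.read_state();print(Ro.from_euler('xyz',S['eef_rot']).as_matrix().round(4))
grab('scene','s6');a=load('s6')[0];cv2.imwrite('pics/s6c.png',cv2.resize(a[100:290,250:430],None,fx=3,fy=3,interpolation=2)[:,:,::-1])"
```

```text
7.825 [ 596.7 -164.4  220.1] fwd 385.5 lat -63.1 F [-0.3 -0.3 -0.9] gap 21.8
[[ 4.800e-03 -9.660e-01  2.586e-01]
 [-1.500e-03  2.586e-01  9.660e-01]
 [-1.000e+00 -5.000e-03 -2.000e-04]]
```

View pics/s6c.png

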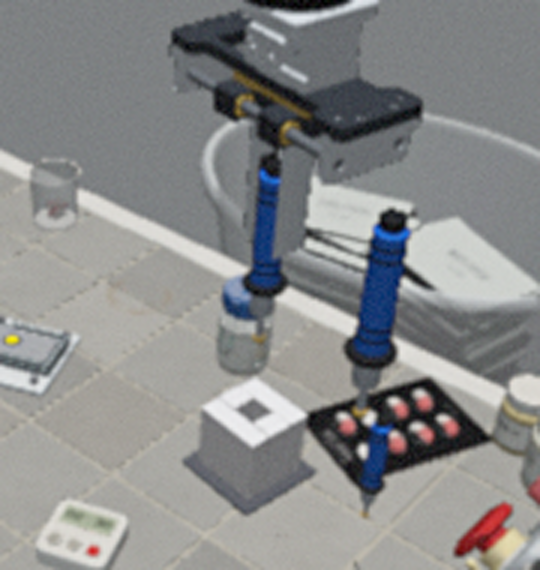

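The probe is out of the holder and hangs upright at crop (265,230), with its tip at (262,338). Next I carry it above the dot.

```bash
python3 -c "
from h import *
plan((570.3,88.8,190),75,6)"
```

```text
rot deg total [ 0.01 -0.03  0.64]
[0.0, -0.0, 0.1] [0.56, 1.54, 3.96] 4.29
[0.0, -0.0, 0.1] [0.56, 1.54, 3.96] 4.29
[0.0, -0.0, 0.1] [0.57, 1.54, 3.96] 4.29
[0.0, -0.0, 0.1] [0.57, 1.54, 3.96] 4.29
[0.0, -0.0, 0.1] [0.57, 1.54, 3.96] 4.29
[0.0, -0.0, 0.1] [0.58, 1.54, 3.96] 4.29
```

Call:
{"fn": "jog_arm", "kwargs": {"turn": [[0, 0, 0], [0, 0, 0], [0, 0, 0], [0, 0, 0], [0, 0, 0], [0, 0, 0], [0, 0, 0]], "dp": [[0.5, 1.5, 3.9], [0.5, 1.5, 4], [0.5, 1.5, 4], [0.5, 1.5, 4], [0.5, 1.5, 4], [0.5, 1.5, 3.5], [0, 0, 0]], "gripper": [1, 1, 1, 1, 1, 1, 1]}}

```text
clock: 8.75
eef_pos: [570.6, 91.4, 193.5]
eef_rot: [-1.625, 1.558, -0.317]
wrist_force: [0.5, -0.1, -1.4]
finger_gap: 21.3
```

```bash
python3 -c "
from h import *
st();plan((570.3,88.8,125),75,2)"
```

```text
8.75 [570.6  91.4 193.5] fwd 137.5 lat 4.6 F [ 0.5 -0.1 -1.4] gap 21.3
rot deg total [-0.07 -0.04  0.76]
[-0.0, -0.0, 0.4] [3.43, 0.02, -0.13] 3.43
[-0.0, -0.0, 0.4] [3.43, 0.0, -0.13] 3.43
```

Call:
{"fn": "jog_arm", "kwargs": {"turn": [[0, 0, 0], [0, 0, 0], [0, 0, 0]], "dp": [[3.4, 0, -0.15], [3.0, 0, -0.1], [0, 0, 0]], "gripper": [1, 1, 1]}}

```text
clock: 9.12
eef_pos: [571.3, 87.2, 128.9]
eef_rot: [-1.613, 1.556, -0.305]
wrist_force: [-0.3, 0.1, -0.4]
finger_gap: 21.6
```

```bash
python3 -c "
from h import *
st();plan((570.3,88.8,125),75,1)
grab('scene','s7');grab('wrist','w7');st();a=load('s7')[0];cv2.imwrite('pics/s7c.png',cv2.resize(a[150:240,200:300],None,fx=6,fy=6,interpolation=2)[:,:,::-1])"
```

```text
9.125 [571.3  87.2 128.9] fwd 141.7 lat 3.8 F [-0.3  0.1 -0.4] gap 21.6
rot deg total [-0.08 -0.04  0.85]
[-0.1, -0.0, 0.9] [0.39, 0.15, 0.13] 0.44
9.225 [572.5  87.5 131.4] fwd 141.8 lat 5.0 F [ 0.5 -0.1 -0.7] gap 21.2
```

View pics/s7c.png

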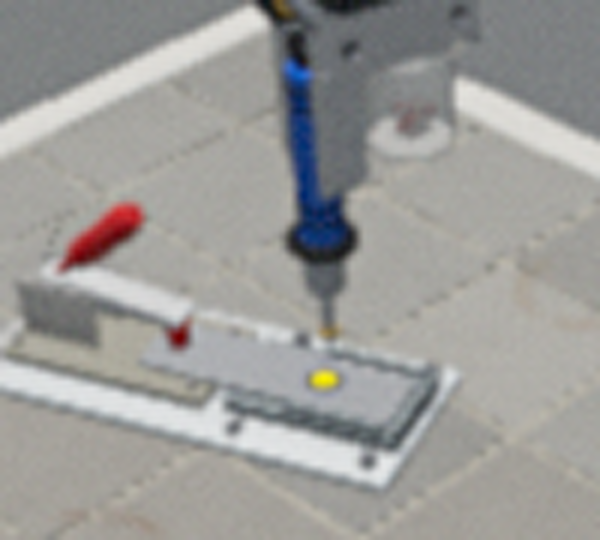

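View pics/w7.png

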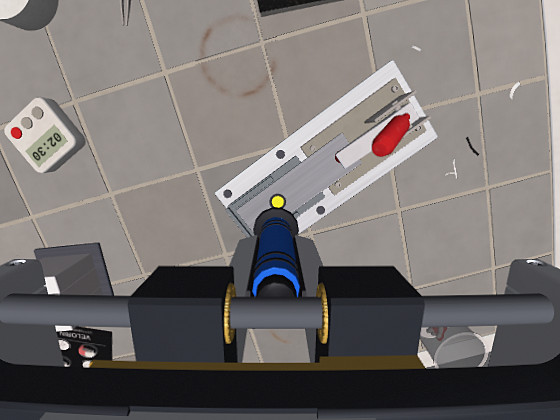

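The scene crop shows the brass tip at (329,335), hanging above the dot at (324,380). In the wrist view the dot is at (278,202), just ahead of the flange at (276,222).

```bash
python3 -c "
from h import *
np.set_printoptions(precision=1,suppress=True)
a,_,s=load('s7');b,_,w=load('w7')
h=cv2.cvtColor(a[200:212,248:262],cv2.COLOR_RGB2HSV)
t=(200+329/6,150+335/6)
d=(200+324/6,150+380/6)
for z in (44,46,48): print('tip scene',z,onz(s,*t,z))
print('dot scene',onz(s,*d,20))
# flange scene center crop (321,240)
for z in (97,100): print('flange s',onz(s,200+321/6,150+241/6,z))
print('cap/handle top s',onz(s,200+299/6,150+70/6,100+3+86))
cv2.imwrite('pics/w7c.png',cv2.resize(b[180:310,220:335],None,fx=5,fy=4.5)[:,:,::-1])
m=cv2.inRange(cv2.cvtColor(b,cv2.COLOR_RGB2HSV),(22,150,150),(36,255,255))[190:212,265:292];ys,xs=np.where(m);print('dot',xs.mean()+265,ys.mean()+190,onz(w,xs.mean()+265,ys.mean()+190,20))
"
```

```text
tip scene 44 [569.3  86.5  44. ]
tip scene 46 [567.5  84.4  46. ]
tip scene 48 [565.7  82.4  48. ]
dot scene [565.   87.2  20. ]
flange s [567.8  86.   97. ]
flange s [564.9  82.6 100. ]
cap/handle top s [559.   82.5 189. ]
dot 277.39639639639637 201.3153153153153 [566.1  89.8  20. ]
```

View pics/w7c.png

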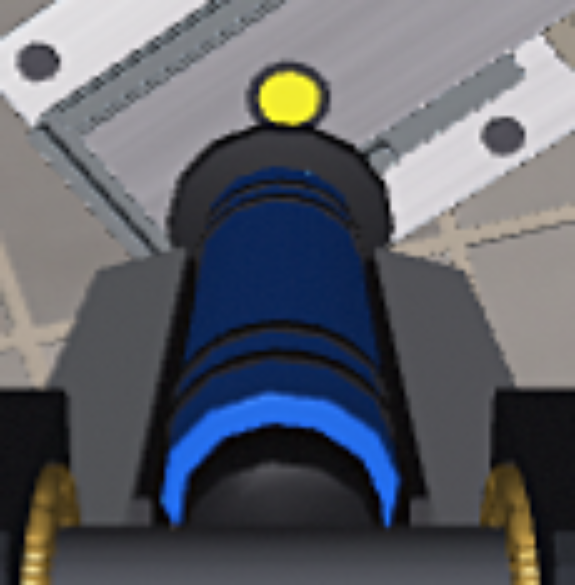

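```bash
python3 -c "
from h import *
np.set_printoptions(precision=1,suppress=True)
a,_,s=load('s7');b,_,w=load('w7')
P=lambda u,v:(200+(u+.5)/6-.5,150+(v+.5)/6-.5)
Q=lambda u,v:(220+(u+.5)/5-.5,180+(v+.5)/4.5-.5)
print('dot',onz(s,*P(324,380),20))
for v in (212,218,224): print('flange w',onz(w,*Q(281,v),100),two(s,P(322,236),w,Q(281,v)))
for z in (44,46,48): print('tip scene',z,onz(s,*P(329,335),z))
S=manip.read_state();R=Ro.from_euler('xyz',S['eef_rot']).as_matrix();print('pred axis from TCP',S['eef_pos']+R[:,1]*4.3, R[:,0])
"
```

```text
dot [565.5  89.4  20. ]
flange w [567.4  87.8 100. ] (array([567.9,  87.5, 100. ]), np.float64(1.1067794726995397))
flange w [568.4  87.5 100. ] (array([568.5,  87.5, 100. ]), np.float64(0.13673591302061722))
flange w [569.4  87.2 100. ] (array([569. ,  87.4,  99.9]), np.float64(0.834604317889063))
tip scene 44 [569.8  88.7  44. ]
tip scene 46 [568.   86.7  46. ]
tip scene 48 [566.2  84.6  48. ]
pred axis from TCP [568.3  88.6 131.4] [ 0. -0. -1.]
```

Call:
{"fn": "jog_arm", "kwargs": {"turn": [[0, 0, 0], [0, 0, 0], [0, 0, 0]], "dp": [[0.8, 0.34, 0.14], [0.9, 0, 0], [0, 0, 0]], "gripper": [1, 1, 1]}}

```text
clock: 9.6
eef_pos: [570.7, 89.6, 115.7]
eef_rot: [-1.476, 1.549, -0.169]
wrist_force: [0.1, -0.6, -1.3]
finger_gap: 21.7
```

```bash
python3 -c "
from h import *
np.set_printoptions(precision=1,suppress=True)
st();plan((569,89.5,108),75,1)
grab('scene','s8');grab('wrist','w8');st();a=load('s8')[0];cv2.imwrite('pics/s8c.png',cv2.resize(a[150:240,200:300],None,fx=6,fy=6,interpolation=2)[:,:,::-1])
b=load('w8')[0];cv2.imwrite('pics/w8c.png',cv2.resize(b[180:310,220:335],None,fx=5,fy=4.5)[:,:,::-1])"
```

```text
9.6 [570.7  89.6 115.7] fwd 139.2 lat 4.1 F [ 0.1 -0.6 -1.3] gap 21.7
rot deg total [-0.1  0.1  1.3]
[-0.1, 0.1, 1.3] [0.77, 0.18, -0.06] 0.79
9.7 [571.   89.6 116.3] fwd 139.3 lat 4.4 F [-0.4 -0.5 -0.9] gap 21.5
```

View pics/s8c.png

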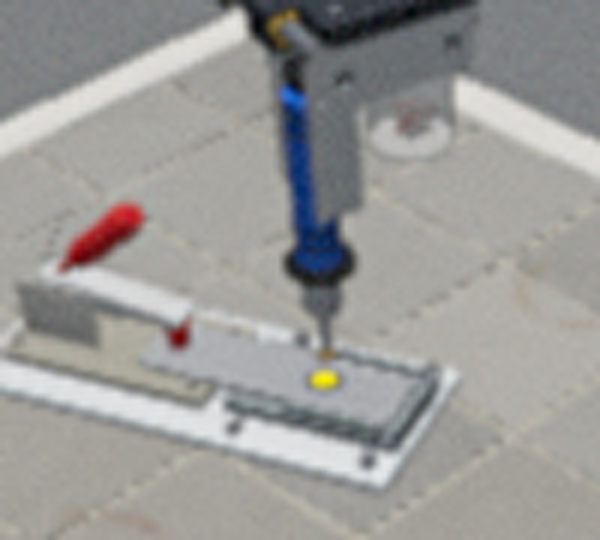

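View pics/w8c.png

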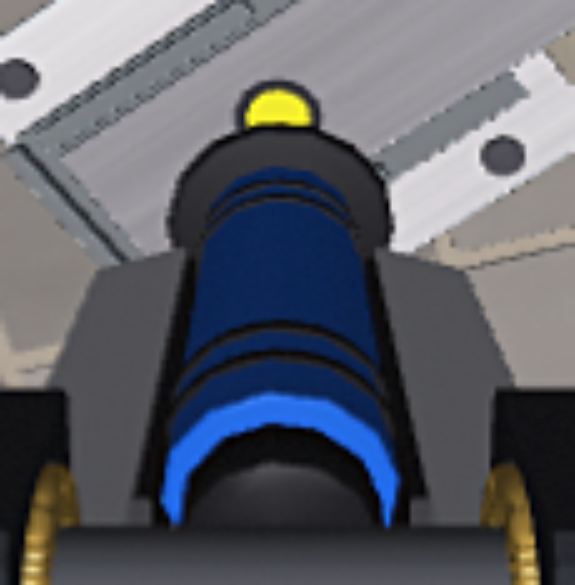

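```bash
python3 -c "
from h import *
np.set_printoptions(precision=1,suppress=True)
a,_,s=load('s8');b,_,w=load('w8')
P=lambda u,v:(200+(u+.5)/6-.5,150+(v+.5)/6-.5)
Q=lambda u,v:(220+(u+.5)/5-.5,180+(v+.5)/4.5-.5)
for v in (212,218): print('flange w',two(s,P(320,259),w,Q(281,v)))
for z in (30,31,32,33): print('tip scene',z,onz(s,*P(327,355),z))
for v in (0,): print('handletop', onz(s,*P(294,95),32+142), two(s,P(294,95),w,Q(281,440)))
S=manip.read_state();R=Ro.from_euler('xyz',S['eef_rot']).as_matrix();print(R[:,0].round(4),S['eef_pos'])
"
```

```text
flange w (array([567.1,  89.7,  86.7]), np.float64(2.0820386057584153))
flange w (array([567.7,  89.7,  86.7]), np.float64(1.1135134503094204))
tip scene 30 [570.9  92.4  30. ]
tip scene 31 [570.1  91.4  31. ]
tip scene 32 [569.2  90.4  32. ]
tip scene 33 [568.3  89.4  33. ]
handletop [561.1  90.7 174. ] (array([562. ,  91.2, 173.8]), np.float64(0.9814819878341572))
[ 0. -0. -1.] [571.   89.6 116.3]
```

```bash
python3 -c "
from h import *
np.set_printoptions(precision=4,suppress=True)
a,_,s=load('s8')
T=np.linalg.inv(s['T'])
def pr(p):
    q=cv2.projectPoints(np.array([p],float),cv2.Rodrigues(T[:3,:3])[0],T[:3,3],s['K'],s['D'])[0][0,0];return ((q-[200,150]+.5)*6-.5).round(0)
b=np.array([569,90.5,31])
for tx in (0,1,2,3): 
  ax=np.array([-np.sin(np.radians(tx)),0.26*np.sin(np.radians(tx)),1]);print(tx,[pr(b+ax*k).tolist() for k in (0,50,56,142,152)])
S=manip.read_state();R=Ro.from_euler('xyz',S['eef_rot']).as_matrix();print(R[:,0])
cv2.imwrite('pics/s8d.png',cv2.resize(a[155:220,235:275],None,fx=9,fy=9,interpolation=2)[:,:,::-1])
"
```

```text
0 [[327.0, 357.0], [320.0, 268.0], [320.0, 257.0], [308.0, 90.0], [307.0, 70.0]]
1 [[327.0, 357.0], [319.0, 269.0], [318.0, 258.0], [303.0, 92.0], [301.0, 71.0]]
2 [[327.0, 357.0], [317.0, 269.0], [316.0, 258.0], [298.0, 94.0], [295.0, 73.0]]
3 [[327.0, 357.0], [315.0, 270.0], [314.0, 259.0], [292.0, 95.0], [290.0, 75.0]]
[ 0.0227 -0.0036 -0.9997]
```

View pics/s8d.png

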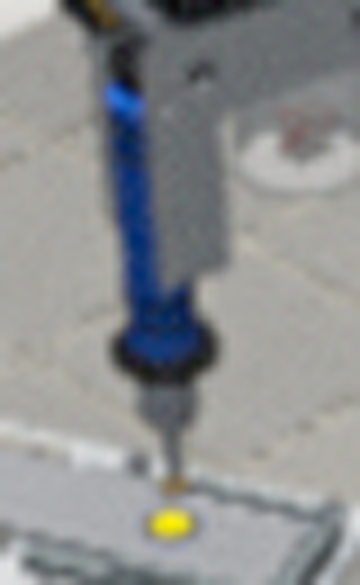

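Call:
{"fn": "jog_arm", "kwargs": {"turn": [[0, 0, 1], [0, 0, 0]], "dp": [[0.7, 0.13, -0.06], [0, 0, 0]], "gripper": [1, 1]}}

```text
clock: 9.95
eef_pos: [569.8, 89.3, 109.1]
eef_rot: [-1.048, 1.566, 0.26]
wrist_force: [-0.2, -0.7, -1.5]
finger_gap: 21.9
```

```bash
python3 -c "
from h import *
np.set_printoptions(precision=4,suppress=True)
st();S=manip.read_state();print(Ro.from_euler('xyz',S['eef_rot']).as_matrix()[:,0])
grab('scene','s9');a=load('s9')[0];cv2.imwrite('pics/s9d.png',cv2.resize(a[155:220,235:275],None,fx=9,fy=9,interpolation=2)[:,:,::-1])
b=grab('wrist','w9')[0];cv2.imwrite('pics/w9c.png',cv2.resize(b[180:310,220:335],None,fx=5,fy=4.5)[:,:,::-1])
st()"
```

```text
9.95 [569.8  89.3 109.1] fwd 139.1 lat 3.1 F [-0.2 -0.7 -1.5] gap 21.9
[ 0.005   0.0013 -1.    ]
10.05 [570.1  89.4 109.7] fwd 139.1 lat 3.4 F [ 0.1  0.5 -1.3] gap 21.3
```

View pics/s9d.png

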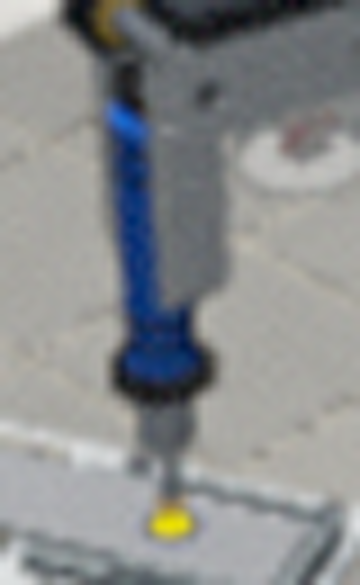

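View pics/w9c.png

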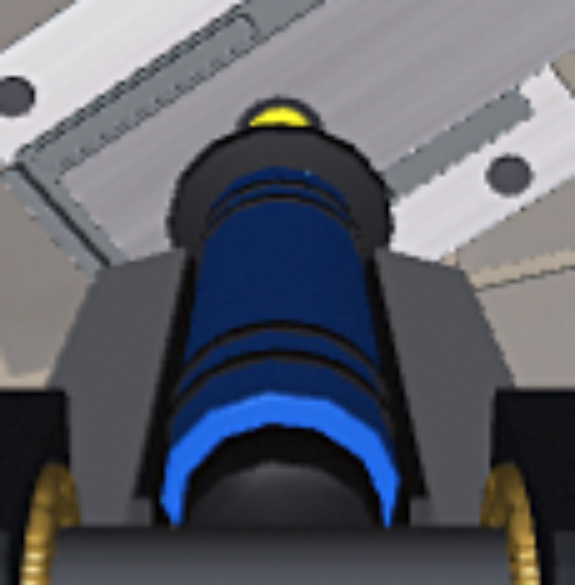

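```bash
python3 -c "
from h import *
np.set_printoptions(precision=1,suppress=True)
a,_,s=load('s9');b,_,w=load('w9')
P=lambda u,v:(235+(u+.5)/9-.5,155+(v+.5)/9-.5)
Q=lambda u,v:(220+(u+.5)/5-.5,180+(v+.5)/4.5-.5)
print('dot',onz(s,*P(172,521),20),onz(w,*Q(278,120),20))
for v in (212,218): print('flange w',two(s,P(164,360),w,Q(281,v)),onz(w,*Q(281,v),80))
for z in (23,24,25,26): print('tip scene',z,onz(s,*P(172,503),z))
T=np.linalg.inv(s['T'])
for z in (23,25,30,80):
    q=cv2.projectPoints(np.array([[566,89.9,z]],float),cv2.Rodrigues(T[:3,:3])[0],T[:3,3],s['K'],s['D'])[0][0,0];print(z,(q-[235,155]+.5)*9-.5)
"
```

```text
dot [567.1  90.8  20. ] [562.7  90.3  20. ]
flange w (array([565.6,  89.6,  81.5]), np.float64(2.76143351464746)) [564.8  90.1  80. ]
flange w (array([566.2,  89.5,  81.5]), np.float64(1.8013005328218619)) [565.8  89.9  80. ]
tip scene 23 [570.9  94.6  23. ]
tip scene 24 [570.   93.6  24. ]
tip scene 25 [569.1  92.6  25. ]
tip scene 26 [568.3  91.6  26. ]
23 [170.9 516.2]
25 [170.5 511. ]
30 [169.6 498.1]
80 [160.2 365.1]
```

Call:
{"fn": "jog_arm", "kwargs": {"turn": [[0, 0, 0], [0, 0, 0]], "dp": [[0.5, 0.03, 0], [0.3, 0, 0]], "gripper": [1, 1]}}

```text
clock: 10.3
eef_pos: [569.9, 89.5, 101.6]
eef_rot: [-1.124, 1.564, 0.183]
wrist_force: [-1.0, 0.9, 0.9]
finger_gap: 21.5
```

```bash
python3 -c "
from h import *
np.set_printoptions(precision=4,suppress=True)
st();S=manip.read_state();print(Ro.from_euler('xyz',S['eef_rot']).as_matrix()[:,0])"
```

```text
10.3 [569.9  89.5 101.6] fwd 139.0 lat 3.3 F [-1.   0.9  0.9] gap 21.5
[ 0.0069  0.0013 -1.    ]
```

Call:
{"fn": "jog_arm", "kwargs": {"turn": [[0, 0, 0.2], [0, 0, 0]], "dp": [[0.4, 0, 0], [0.1, 0, 0]], "gripper": [1, 1]}}

```text
clock: 10.55
eef_pos: [570.1, 89.5, 96.5]
eef_rot: [-0.795, 1.566, 0.512]
wrist_force: [-1.5, 0.0, 3.1]
finger_gap: 21.5
```

```bash
python3 -c "
from h import *
np.set_printoptions(precision=4,suppress=True)
st();S=manip.read_state();print(Ro.from_euler('xyz',S['eef_rot']).as_matrix()[:,0])
F=[];
for i in range(2):
    grab('scene','s%d'%(10+i));st()
a=load('s11')[0];cv2.imwrite('pics/s11d.png',cv2.resize(a[155:220,235:275],None,fx=9,fy=9,interpolation=2)[:,:,::-1])
b=grab('wrist','w11')[0];cv2.imwrite('pics/w11c.png',cv2.resize(b[180:310,220:335],None,fx=5,fy=4.5)[:,:,::-1]);st()"
```

```text
10.55 [570.1  89.5  96.5] fwd 139.1 lat 3.5 F [-1.5  0.   3.1] gap 21.5
[ 0.0038  0.0022 -1.    ]
10.6 [570.1  89.6  96.6] fwd 139.0 lat 3.5 F [-1.  -0.1  3.3] gap 21.9
10.65 [570.1  89.5  96.7] fwd 139.0 lat 3.5 F [-1.2  0.3  2.7] gap 21.7
10.7 [570.1  89.6  96.8] fwd 139.0 lat 3.5 F [-0.2 -0.2  1.9] gap 21.3
```

View pics/s11d.png

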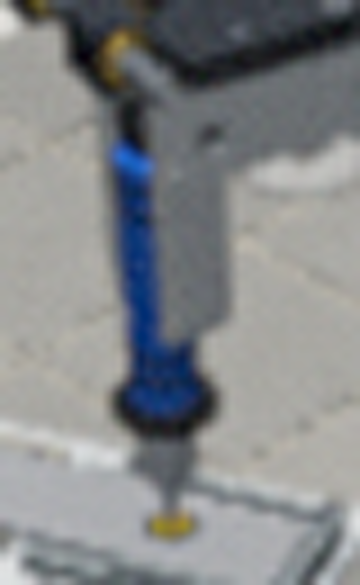

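View pics/w11c.png

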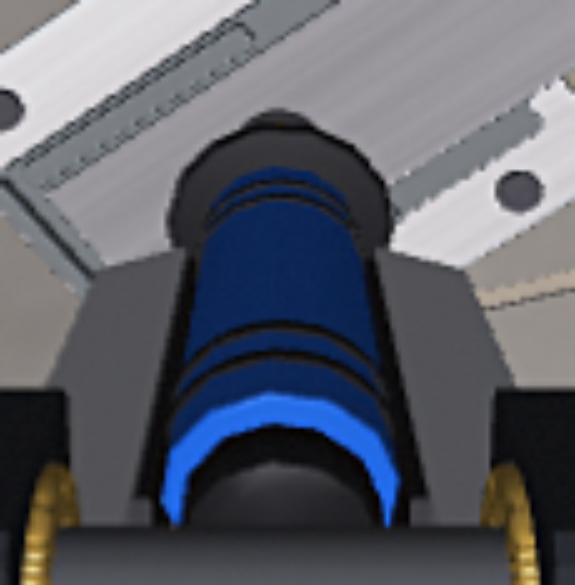

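The tip sits on the dot in the scene at crop (172,522). Only the edge of the black ring shows past the flange in the wrist view. I watch whether the hold is steady before handing in.

```bash
python3 -c "
from h import *
for i in range(12): camera('scene');st()
grab('top','t12');grab('scene','s12')
a=load('s12')[0];cv2.imwrite('pics/s12d.png',cv2.resize(a[150:240,180:300],None,fx=6,fy=6,interpolation=2)[:,:,::-1])"
```

```text
10.75 [570.1  89.5  96.8] fwd 139.1 lat 3.5 F [-0.6 -0.6  2.9] gap 21.7
10.8 [570.1  89.5  96.8] fwd 139.1 lat 3.5 F [-0.8 -0.1  3.3] gap 21.8
10.85 [570.1  89.5  96.8] fwd 139.1 lat 3.5 F [-0.8 -0.7  3.9] gap 21.6
10.9 [570.1  89.5  96.8] fwd 139.1 lat 3.5 F [-1.6 -0.4  3.6] gap 21.7
10.95 [570.1  89.5  96.7] fwd 139.0 lat 3.5 F [-0.8 -0.5  3. ] gap 21.7
11.0 [570.1  89.6  96.7] fwd 139.0 lat 3.5 F [ 0.5 -1.2  3.1] gap 21.4
11.05 [570.1  89.5  96.7] fwd 139.1 lat 3.5 F [-1.6 -0.9  2.9] gap 21.1
11.1 [570.1  89.5  96.7] fwd 139.0 lat 3.5 F [-0.6 -0.8  2.6] gap 21.3
11.15 [570.1  89.6  96.6] fwd 139.0 lat 3.5 F [-0.2 -1.8  3. ] gap 21.4
11.2 [570.1  89.6  96.6] fwd 139.0 lat 3.5 F [-0.3 -1.4  3.6] gap 21.7
11.25 [570.1  89.6  96.6] fwd 139.0 lat 3.5 F [-1.1 -1.2  2.4] gap 21.4
11.3 [570.1  89.5  96.6] fwd 139.0 lat 3.5 F [-0.5 -1.2  3.9] gap 21.5
```

View pics/s12d.png

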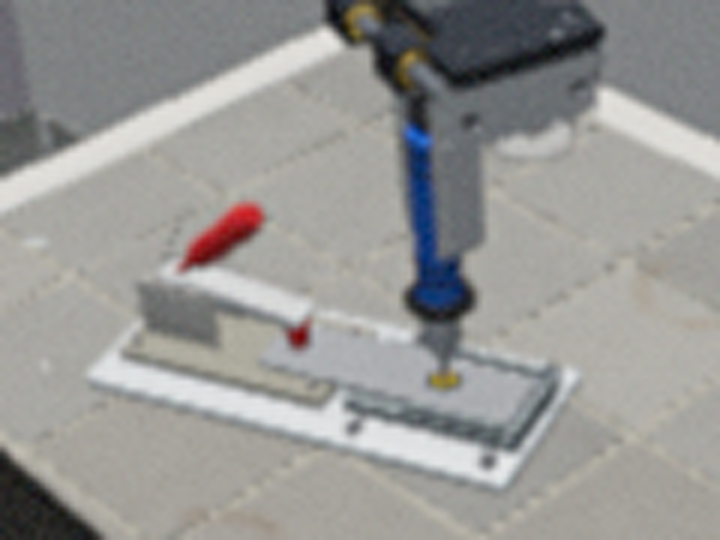

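The pose is steady. The vertical force is about 3.2 N, against about -1.2 N hanging free, so the tip takes about 4.4 N. The clamp is still shut with its foot at crop (298,335). I hand in.

```bash
python3 -c "
from h import *
print(order.sign_off());st()"
```

```text
the job is handed in; nothing more can be done
None
the job is handed in; nothing more can be done
```

I swung the red lever forward until the force rose against its stop, and the picture shows the foot on the bar. Then I lifted the middle-sized probe out of the holder, stood it on the yellow dot and handed the job in at about 11.4 s, still gripping and pressing.

**Last checks:**
- **Hold:** the pose stayed within about 0.2 mm for 0.55 s before hand-in.
- **Press:** the tip force was about 4.4 N, which means roughly 6.5–7 mm pushed in. The height estimates disagreed a little, at 6–7.5 mm, but both are near half stroke.
- **Uprightness:** the probe stood within about 1° of vertical.
- **Tip position:** the tip was within about 2 mm of the dot centre. In the final pictures the flange hides the dot from the wrist camera, so that rests on the scene view alone.
- **Clamp:** it was still shut in the last picture.
- **Bystanders:** I never touched the die, timer or bottle, though I did not check them again in the last picture.

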